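Pack the torch and close the instrument case

ROBOT

A 7-joint arm with a two-finger parallel gripper is mounted at the origin on a cart in front of the work surface, level with it; the furniture and walls round the work are solid. World frame = base frame: x ahead of the robot, y to its left, z up, the work surface at z = 0. Lengths are in mm, angles in rad, forces in N, time in s.
With the tool pointing down it reaches from about 425 to 950 mm from the base axis. Payload 4.7 kg.
Tool frame: the origin (TCP) lies at the very end of the fingers, on their centre line; the grasp point (between the pads) lies 19 mm behind it (ctrl.tcp_to_grasp is the distance from the TCP to the grasp point, in mm); z points along the fingers, y is the line along which they close (so a half turn about z gives the same grasp; the last joint's range is limited). The gripper opens to 85 mm and grips with 20 to 120 N. Pads are 22 mm wide; open, the fingers measure 114 mm over their backs; the gripper's body (76 mm by 85 mm) begins 54 mm behind the grasp point. The pads swing forward as they close: fully open they stand 13 mm farther back than shut.
Start: joints at [-1.339, 0.469, -0.049, 1.532, 0.024, 1.141, -0.082], TCP at [174.009, 652.203, 231.335] pointing down, gripper open.
Joint ranges: [-2.59, 2.59], [-0.33, 1.99], [-1.39, 1.29], [0.1, 2.45], [-1.04, 4.18], [0.21, 1.99], [-2.66, 2.66]. Speed limits (rad/s): [2.57, 2.57, 3.14, 3.14, 3.14, 3.14, 3.14].

INTERFACE

Orientations are given as a unit quaternion [w, x, y, z].
In Python, from workcell import status, imaging, ticket, ctrl gives the robot as it stands. The module is installed in compiled form; this text tells all that it offers.
- The arm moves only by the tool arm_command, never from a script. Its arguments are lists of equal length, an entry for each row: "linear": the shift along the tool's x, y, z in mm, a list of three; "roll": the turn about the tool's z in rad. In form: {"linear": [[x, y, z], ...], "roll": [roll, ...]}. A call has 1 to 20 rows; each row shifts and turns the commanded pose from where the row before left it, along the tool's axes as they then stand; what a row does not reach is not made up. A row lasts 1/10 s, in which the tool goes at most 50 mm and 8.59 degrees, less where a joint would pass 70% of its speed; a pose out of reach is approached as far as the arm can. A call is refused whole if a number of a shift passes 50 or a number of a turn 0.15, either way. A call with a gripper value outside its range is refused whole. "gripper" is the opening, from 0 (shut) to 1 (fully open), set as the call begins (left out, the last holds). The fingers move at their own pace and stop on an object; "grip_force" is the grip in N (left out, the last holds). Time passes only in rows, so rows that do not move let the fingers close. It gives the time, the measured TCP pose, the force, the opening and the grip force at its end, in the units of the state.
- status.observe(): the state, without advancing time (a new reading comes with each control period).
- imaging.grab_frame(name): name is "scene" or "top" or "wrist"; returns a dict with "image" (400x640x3 uint8, blue, green, red), "z_map" (400x640 float32, mm along the optical axis (not along the pixel's ray), 0 where there is no reading), "mtx" (3x3 intrinsics, pixels), "rvec" (rotation vector, rad) and "tvec" (3), from world to camera coordinates, as OpenCV has them. Camera axes: x right, y down, z forward; pixel columns grow to the right and rows downward; lengths in mm; the calibration is good to about 2 mm. A picture is of the moment at which its call begins.
- ticket.hand_in(): hands the job in; it is judged then, once.
The state is a dict: "t": time; "q": joint angles; "joint_velocities": joint speeds; "effort": joint torques, N m; "eef_pos": TCP position; "orientation": TCP orientation; "contact_force": force on the tool from outside, world axes, zero at the start; "torque": the same for the moment, N m; "gripper_width": opening from 0.0 (shut) to 1.0 (fully open); "finger_force": force on a finger pad.
Only numpy, scipy, OpenCV 4.12 (cv2) and the standard library are available. Lean on these libraries where they do the work, as an engineer would, in place of code of your own. Each camera call takes 0.05 s, during which the arm holds its last target. There are 200 camera calls.

TASK

The curing torch has been left lying across the top of the open aluminium instrument case. Lay it down in its long bay in the foam (either end first), so that nothing stands above the rim, then put the loose lid on the case so that it sits fully down on the rim all round. The rack in the end bay stays where it is; do not drop the torch or the lid, and leave the case and the things standing round it where they are.

Things in the scene. Friction and masses are not known exactly. Their poses are not given: they have to be found in the camera images.
- case: Open bare aluminium case, loose, 1.4 kg; outside 89 mm (own x) by 169 mm (own y), inside 84 by 164, rim 39 mm above the bench. Origin: centre of its underside, z up, y along its long side. Grey foam fills y = -41 to +82 mm; the end bay, y = -82 to -41 mm, has no foam (floor at 6 mm) and holds the rack. Steel grips stick out 10 mm at both short ends, 14 to 25 mm up.
- torch_bay (a point): Centre of the floor of the torch's bay in the foam, at (0, 20.5, 8) mm in the case's frame, same axes. The bay is 33 mm wide (x), 114 mm long (y), sides 12 mm high. Across its middle runs a finger channel as deep as the bay, 44 mm (y) by 84 mm (x, the whole inside). In the bay the torch reaches 33 mm above the bench; lying on the foam it would stand 6 mm over the rim.
- rim (a point): Centre of the case's mouth at the height of the rim: (0, 0, 39) mm in the case's frame.
- torch: Black hand torch with a slightly wider head, about 0.11 kg; treat it as a bar 25 mm wide (x), 104 mm long (y, the barrel's axis), 25 mm high. Origin: centre of its underside, z up. It starts level on the rim, lying across both long walls of the case, roughly square to them (within 0.25 rad). Grip it across its width at mid-length. It fits its bay either way round.
- rack: White rack of ceramic ferrules, 36 x 78 x 20 mm, loose, lying in the case's end bay across the case, its top 26 mm above the bench, below the rim. Origin: centre of its underside. Stays there.
- lid: Loose aluminium lid, about 0.2 kg, 98 mm (own x) by 178 mm (own y), right way up on the bench. Origin: centre, at the level of its lower edge; z up. Skirt all round, 94 by 174 mm inside (2.5 mm play a side), lower edge flared 2 mm outward; plate's underside 10 mm, top 14 mm above the origin. Seated, the skirt is outside the case walls, lid origin 29 mm above the case's; either way round.
- lid_handle (a point): Centre of the black handle bar on top of the lid, at (0, 0, 36.5) mm in the lid's frame: bar 14 mm wide (lid's x), 92 mm long (lid's y), 12 mm high, on two posts 14 x 12 mm at y = +-40 mm, with 17 mm free height under the bar between them. Grip it across its width from above at the middle.
- bottle: Bystander: white pump bottle with a teal pump, 66 mm across, 152 mm high, standing on the bench; origin at the centre of its underside. Leave alone.
- carton: Bystander: white and green carton, 68 x 115 x 62 mm; origin at the centre of its underside. Leave alone.
- orange_box: Bystander: small white box with an orange lid, 50 x 70 x 37 mm; origin at the centre of its underside. Leave alone.
There are look-alikes about, which are no part of the job. There is more than one size of the rack; the one meant has the size given above.

How it is judged:
By the outcome, as a careful person would: the job done as asked, in the order asked, and still so for the second after the job is handed in, with the robot touching nothing.
It also fails if it takes over 69 s, if anything falls off the work surface, if the arm or the gripper's body presses on something with over 40 N, if the wrist force passes 120 N, or if a joint passes its speed limit or range.

## Working session

There is one attempt and no reset: what is moved stays moved. The work goes in short steps, Python scripts to look and compute and a tool call to move; the robot and the scene stay as the last step left them, time stands still between calls to the robot, and variables do not carry over. Pictures are saved under pics/ and viewed, at most 14 in all, crops included, and the job is handed in when it is done.

Besides the shell and the picture viewer there is one more tool, called after "Emit:" as a command line: name --pt "numbers of a row" for each row, then --argument value for the rest. arm_command: Moves the arm, as the interface text tells. Its arguments: {"type":"object","properties":{"linear":{"type":"array","items":{"type":"array","items":{"type":"number"}}},"roll":{"type":"array","items":{"type":"number"}},"gripper":{"type":"number"},"grip_force":{"type":"number"}},"required":["linear","roll"]}

```bash
mkdir -p pics; cat > h.py <<'E'
import numpy as np, cv2
from workcell import status, imaging, ticket, ctrl
def cam(n):
    f=imaging.grab_frame(n); R=cv2.Rodrigues(np.array(f["rvec"],float))[0]; f["R"]=R; f["t"]=np.array(f["tvec"],float).reshape(3); f["K"]=np.array(f["mtx"],float); return f
def cloud(f):
    z=f["z_map"]; v,u=np.mgrid[:z.shape[0],:z.shape[1]]
    p=np.stack([(u-f["K"][0,2])/f["K"][0,0]*z,(v-f["K"][1,2])/f["K"][1,1]*z,z],-1)
    w=(p-f["t"])@f["R"]; w[z<=0]=np.nan; return w
def ray(f,uv,h):
    uv=np.atleast_2d(uv).astype(float); d=np.c_[(uv[:,0]-f["K"][0,2])/f["K"][0,0],(uv[:,1]-f["K"][1,2])/f["K"][1,1],np.ones(len(uv))]@f["R"]
    c=-f["R"].T@f["t"]; return c+d*((h-c[2])/d[:,2])[:,None]
E
python3 - <<'E'
from h import *
s=status.observe(); print(s)
for n in("top","scene"):
    f=cam(n); cv2.imwrite(f"pics/{n}0.png",f["image"]); np.savez(f"{n}0.npz",**{k:f[k] for k in("image","z_map","K","R","t")})
    print(n,-f["R"].T@f["t"],f["K"][0,0])
E
```

```text
{'t': 0.0, 'q': array([-1.3389187 ,  0.4694183 , -0.04858589,  1.5337188 ,  0.02407863,
        1.14097367, -0.08228575]), 'joint_velocities': array([-0.00226199, -0.0013633 , -0.00049515,  0.00019281,  0.00149663,
       -0.00144418,  0.00018343]), 'effort': array([-8.53529446e-05, -5.10324848e+01, -4.68096114e-02, -2.37699634e+01,
        1.06769250e-02,  7.58713548e-03, -9.06998849e-06]), 'eef_pos': array([173.87378241, 651.61076861, 230.26644406]), 'orientation': array([-9.79258292e-05,  1.30005019e-01,  9.91512865e-01, -9.61745388e-04]), 'contact_force': array([-0.13760218,  0.76105991, -0.26770996]), 'torque': array([0.00536531, 0.02676473, 0.01412451]), 'finger_force': 0.0, 'gripper_width': 0.9981992603862788}
top [ 445.76967077   17.38183085 1146.83083078] 383.36865410355034
scene [-193.08145424 -842.68818401  681.31236375] 375.4992900997868
```

View pics/top0.png

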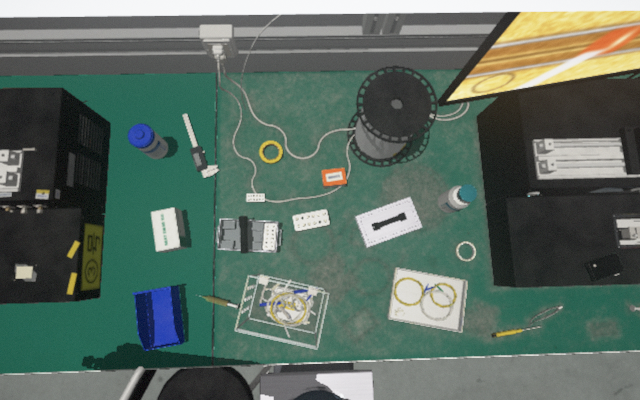

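View pics/scene0.png

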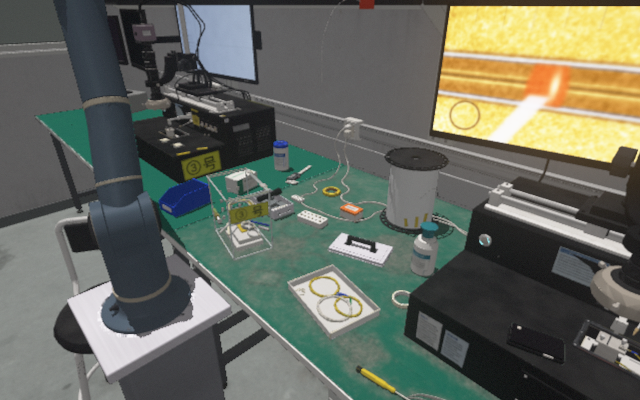

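The top view shows the case at (249,235) with the black torch across it at (243,234), and the lid with its black handle at (389,223). The loose white rack at (311,220) is a look-alike; the one meant is in the case's end bay. Bystanders are the bottle (460,196), carton (168,229) and orange box (334,177).

```bash
python3 - <<'E'
from h import *
f=dict(np.load("top0.npz")); im=f["image"]
a=cv2.resize(im[200:265,200:300],None,fx=6,fy=6,interpolation=cv2.INTER_CUBIC)
b=cv2.resize(im[190:255,345:435],None,fx=2.2,fy=2.2)
cv2.imwrite("pics/crop1.png",a)
w=cloud(f)
def info(n,m):
    P=w[m]; P=P[~np.isnan(P[:,0])]; c=cv2.minAreaRect(P[:,:2].astype(np.float32)); print(n,len(P),np.round(np.median(P,0)),np.round(c[0]),np.round(c[1]),round(c[2],1))
v,u=np.mgrid[:400,:640]; g=im.max(-1)
box=lambda x0,x1,y0,y1:(u>=x0)&(u<x1)&(v>=y0)&(v<y1)
info("case",box(210,290,212,258)&(w[...,2]>18)&(w[...,2]<200))
info("torch",box(210,290,205,265)&(w[...,2]>50))
info("lid",box(345,435,190,255)&(w[...,2]>8)&(w[...,2]<25))
info("handle",box(345,435,190,255)&(w[...,2]>33)&(w[...,2]<60))
info("bottle",box(435,480,180,215)&(w[...,2]>20))
info("carton",box(145,195,200,255)&(w[...,2]>40))
info("rack2",box(290,332,205,235)&(w[...,2]>10))
info("obox",box(318,350,165,190)&(w[...,2]>15))
info("reel",box(345,440,60,168)&(w[...,2]>30))
E
```

```text
case 1290 [541. 181.  23.] [540. 185.] [189. 104.] 79.8
torch 279 [543. 192.  60.] [542. 195.] [104.  24.] 1.0
lid 1752 [ 571. -229.   13.] [ 573. -232.] [ 98. 179.] 18.3
handle 151 [ 572. -231.   42.] [ 573. -231.] [14. 89.] 18.3
bottle 741 [ 624. -405.  107.] [ 628. -414.] [66. 58.] 17.3
carton 1094 [560. 409.  62.] [562. 412.] [116.  70.] 9.7
rack2 577 [582.   1.  22.] [583.   1.] [ 49. 104.] 9.8
obox 408 [707. -70.  36.] [709. -70.] [51. 70.] 4.8
reel 5905 [ 843. -216.  234.] [ 908. -266.] [324. 300.] 0.6
```

View pics/crop1.png

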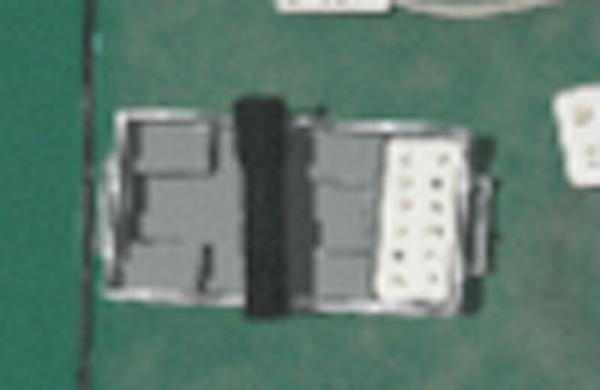

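The enlarged crop shows the rack filling the case's right-hand end, which is world −y, so the case's +y is about world +y. The torch lies across the middle at about (262,205) in the crop. I'm aligning the tool with the world axes and moving over the case.

Emit:
arm_command --pt "0 0 0" --pt "0 0 0" --pt "-10 -12 0" --pt "-20 -26 0" --pt "-22 -28 0" --pt "-22 -28 0" --pt "-22 -28 0" --pt "-22 -28 0" --pt "-22 -28 0" --pt "-22 -28 0" --pt "-22 -28 0" --pt "-22 -28 0" --pt "-22 -28 0" --pt "-22 -28 0" --pt "-22 -28 0" --pt "-22 -28 0" --pt "-22 -28 0" --pt "-22 -28 0" --pt "-20 -20 0" --pt "0 0 0" --roll '[-0.13,-0.13,0,0,0,0,0,0,0,0,0,0,0,0,0,0,0,0,0,0]'

```text
t: 2.1
eef_pos: [534.2, 195.8, 231.2]
orientation: [0.001, 0.006, 1.0, -0.001]
contact_force: [0.2, 0.1, -0.9]
gripper_width: 0.999
finger_force: 0.0
```

```bash
python3 - <<'E'
from h import *
s=status.observe(); print(s['eef_pos'],s['orientation'],s['q'])
f=cam("wrist"); cv2.imwrite("pics/w1.png",f["image"]); np.savez("w1.npz",**{k:f[k] for k in("image","z_map","K","R","t")})
print(-f["R"].T@f["t"],f["R"],f["K"][0,0])
E
```

```text
[534.19734641 195.82338809 231.20514342] [ 6.50334972e-04  6.38734585e-03  9.99978641e-01 -1.22340517e-03] [-0.52942056  0.2942292   0.1276662   1.79797103 -0.03935282  1.05177851
  1.17035683]
[461.59383815 196.82038834 373.45525219] [[ 0.01181537  0.99992888 -0.00162041]
 [ 0.9584236  -0.01086286  0.28514242]
 [ 0.28510454 -0.0049221  -0.95848379]] 292.8517100418145
```

View pics/w1.png

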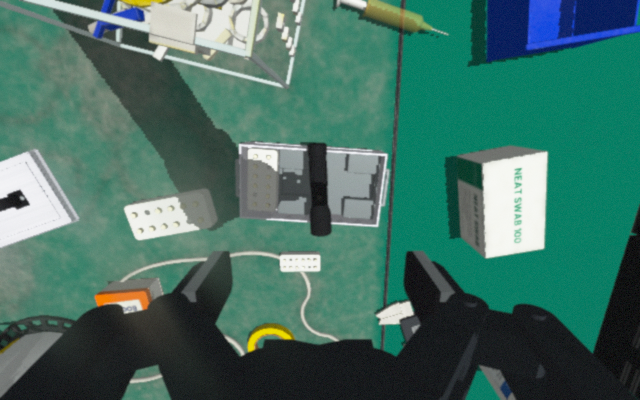

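The wrist view shows the case at about (314,185), the torch across it from (318,145) to (320,233), and the rack at (262,172) in the −y end.

```bash
cat >> h.py <<'E'
def caserect(f):
    """rim of the case: bright pixels cast to z=39 within depth window"""
    w=cloud(f); d=np.hypot(w[...,0]-540,w[...,1]-187)
    rim=(d<115)&(w[...,2]>33)&(w[...,2]<45)
    P=w[rim]; v,u=np.nonzero(rim)
    r=cv2.minAreaRect(ray(f,np.c_[u,v],39)[:,:2].astype(np.float32))
    to=(d<80)&(w[...,2]>52)&(w[...,2]<80); v,u=np.nonzero(to)
    t=cv2.minAreaRect(ray(f,np.c_[u,v],60)[:,:2].astype(np.float32)) if len(u)>20 else None
    return r,t,np.median(P[:,2]),rim,to
E
python3 - <<'E'
from h import *
f=dict(np.load("w1.npz")); r,t,z,rim,to=caserect(f); print(r,t,z, np.nanmax(cloud(f)[to][:,2]))
w=cloud(f)
P=w[to]; C=P.mean(0); U=np.linalg.svd(P[:,:2]-C[:2])[2][0]; print("torch axis",U)
g=np.isfinite(w[...,0])&(np.hypot(w[...,0]-540,w[...,1]-187)<200); print("bench z",np.median(w[g&(abs(w[...,2])<8)][:,2]))
im=f["image"].copy(); im[rim]=(0,0,255); im[to]=(0,255,0); cv2.imwrite("pics/w1m.png",cv2.resize(im[130:245,220:410],None,fx=4,fy=4,interpolation=0))
E
```

```text
((509.5191345214844, 189.79736328125), (168.3579559326172, 155.68630981445312), 85.4849624633789) ((543.6327514648438, 196.46978759765625), (106.09807586669922, 24.234251022338867), 2.028427839279175) 38.19153555181187 65.55505014726218
torch axis [0.99947717 0.03233249]
bench z -0.1879060888799251
```

View pics/w1m.png

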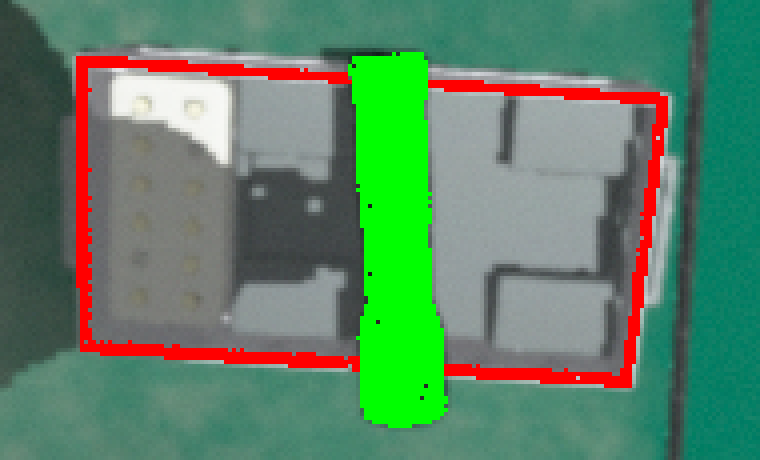

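```bash
sed -i 's/rim=(d<115)&/rim=(d<115)\&(abs(w[...,0]-540)<68)\&/' h.py; python3 - <<'E'
from h import *
f=dict(np.load("w1.npz")); r,t,z,rim,to=caserect(f); print(r,t)
w=cloud(f); P=w[to]; print("torch mid", (P.min(0)+P.max(0))/2, P.min(0),P.max(0))
E
```

```text
((542.647705078125, 187.18133544921875), (168.3579559326172, 89.22296142578125), 85.4849624633789) ((543.6327514648438, 196.46978759765625), (106.09807586669922, 24.234251022338867), 2.028427839279175)
torch mid [543.40511535 197.44295558  58.79554758] [491.08311559 184.37876259  52.03604502] [595.7271151  210.50714856  65.55505015]
```

Emit:
arm_command --pt "-9.3 0.9 10" --pt "0 0 30" --pt "0 0 35" --pt "0 0 35" --pt "0 0 30" --pt "0 0 20" --pt "0 0 15" --pt "0 0 0" --pt "0 0 0" --roll '[-0.048,0,0,0,0,0,0,0,0]'

```text
t: 3.05
eef_pos: [541.1, 203.3, 56.8]
orientation: [0.0, -0.024, 1.0, 0.0]
contact_force: [0.7, 0.2, 0.1]
gripper_width: 1.002
finger_force: 0.0
```

```bash
python3 - <<'E'
from h import *
f=cam("wrist"); cv2.imwrite("pics/w2.png",f["image"]); w=cloud(f)
to=(w[...,2]>50)&(w[...,2]<70)&(np.hypot(w[...,0]-543,w[...,1]-197)<70)
print(to.sum(),np.nanmin(w[to],0),np.nanmax(w[to],0))
E
```

```text
6884 [490.92339566 159.82673786  50.50701149] [595.02165177 246.15524409  69.96126139]
```

View pics/w2.png

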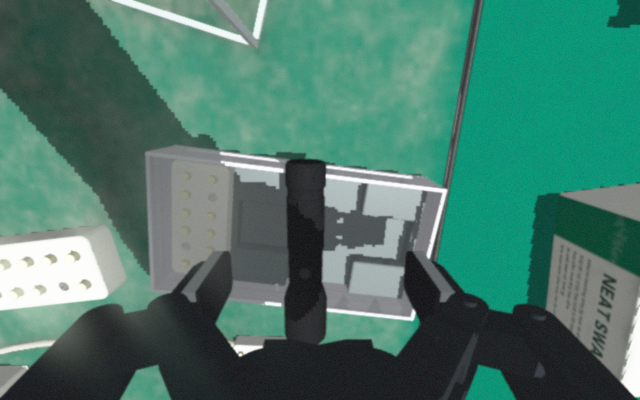

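The view shows the torch at column 306 between the fingertips, whose midpoint is about column 318. The tool is roughly 7 mm too far towards +y, so I'm correcting that and descending.

Emit:
arm_command --pt "-2 -6.9 0" --pt "0 0 7" --pt "0 0 6.8" --pt "0 0 0" --pt "0 0 0" --pt "0 0 0" --roll '[0.012,0,0,0,0,0]'

```text
t: 3.7
eef_pos: [543.3, 196.2, 42.5]
orientation: [0.0, -0.018, 1.0, 0.0]
contact_force: [1.0, 0.7, 0.2]
gripper_width: 1.0
finger_force: 0.0
```

Emit:
arm_command --pt "0 0 0" --pt "0 0 0" --pt "0 0 0" --pt "0 0 0" --pt "0 0 0" --pt "0 0 0" --pt "0 0 0" --pt "0 0 0" --pt "0 0 0" --pt "0 0 0" --roll '[0,0,0,0,0,0,0,0,0,0]' --gripper 0.1 --grip_force 40

```text
t: 4.7
eef_pos: [543.3, 196.1, 42.7]
orientation: [0.0, -0.018, 1.0, 0.0]
contact_force: [-0.7, -1.1, 4.2]
gripper_width: 0.282
finger_force: 41.4
```

Emit:
arm_command --pt "0 0 -10" --pt "0 0 -20" --pt "0 0 -25" --pt "0 0 -25" --pt "0 0 -20" --pt "0 0 0" --pt "0 0 0" --pt "0 0 0" --pt "0 0 0" --pt "0 0 0" --pt "0 0 0" --pt "0 0 0" --pt "0 0 0" --pt "0 0 0" --pt "0 0 0" --pt "0 0 0" --pt "0 0 0" --pt "0 0 0" --pt "0 0 0" --pt "0 0 0" --roll '[0,0,0,0,0,0.12,0.13,0.13,0.13,0.13,0.13,0.13,0.13,0.13,0.13,0.13,0.13,0.13,0,0]'

```text
t: 6.7
eef_pos: [543.0, 196.2, 142.5]
orientation: [-0.0, 0.732, 0.682, -0.0]
contact_force: [-0.3, 0.4, -1.6]
gripper_width: 0.282
finger_force: 40.9
```

```bash
python3 - <<'E'
from h import *
s=status.observe(); print(s['eef_pos'],s['orientation'],s['gripper_width'],s['finger_force'],s['contact_force'])
for n in ("wrist","top"):
    f=cam(n); cv2.imwrite(f"pics/{n}3.png",f["image"]); np.savez(f"{n}3.npz",**{k:f[k] for k in("image","z_map","K","R","t")})
f=dict(np.load("wrist3.npz")); r,t,z,rim,to=caserect(f); print(r,z)
E
```

```text
[543.02659843 196.23175248 142.47972368] [-1.24554556e-04  7.31738776e-01  6.81585168e-01 -8.61840539e-05] 0.2824965321501852 40.91286063194275 [-0.31994952  0.42350319 -1.60854454]
((543.0780029296875, 187.44329833984375), (168.1693572998047, 88.50601196289062), 85.49246978759766) 38.31004252683037
```

View pics/wrist3.png

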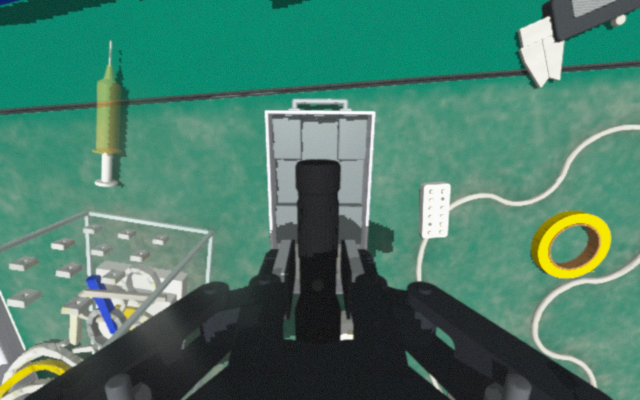

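The view shows the held torch (318,200) aligned with the case, with its rim at (268–375,112). The second rim fit gives centre (543.1,187.4) and yaw −4.5°, agreeing with the first. I'm moving over the bay.

Emit:
arm_command --pt "11.7 0.8 0" --pt "0 0 20" --pt "0 0 30" --pt "0 0 25" --pt "0 0 5" --pt "0 0 0" --pt "0 0 0" --roll '[0.008,0,0,0,0,0,0]'

```text
t: 7.5
eef_pos: [546.0, 208.1, 63.6]
orientation: [0.0, 0.735, 0.678, 0.001]
contact_force: [0.0, -0.8, -1.1]
gripper_width: 0.282
finger_force: 40.9
```

```bash
python3 - <<'E'
from h import *
s=status.observe(); print(s['eef_pos'],s['orientation'])
f=cam("wrist"); im=f["image"]
def case(x,y,z,c=np.array([543.,187.4]),a=np.radians(-4.5)): return np.array([c[0]+x*np.cos(a)-y*np.sin(a),c[1]+x*np.sin(a)+y*np.cos(a),z])
pts=[(-16.5,77.5,20),(16.5,77.5,20),(-16.5,42.5,20),(16.5,42.5,20),(-44.5,84.5,39),(44.5,84.5,39),(-12.5,72.5,80),(12.5,72.5,80)]
uv=cv2.projectPoints(np.array([case(*p) for p in pts]),cv2.Rodrigues(f["R"])[0],f["t"],f["K"],None)[0][:,0]
for p in uv: cv2.circle(im,tuple(int(round(v*8)) for v in p),12,(0,0,255),-1,cv2.LINE_AA,3)
cv2.imwrite("pics/w4.png",cv2.resize(im[60:260,190:450],None,fx=3,fy=3,interpolation=cv2.INTER_CUBIC))
E
```

```text
[545.99274343 208.14370933  63.61291843] [2.85843280e-04 7.35437428e-01 6.77591771e-01 1.04836748e-03]
```

View pics/w4.png

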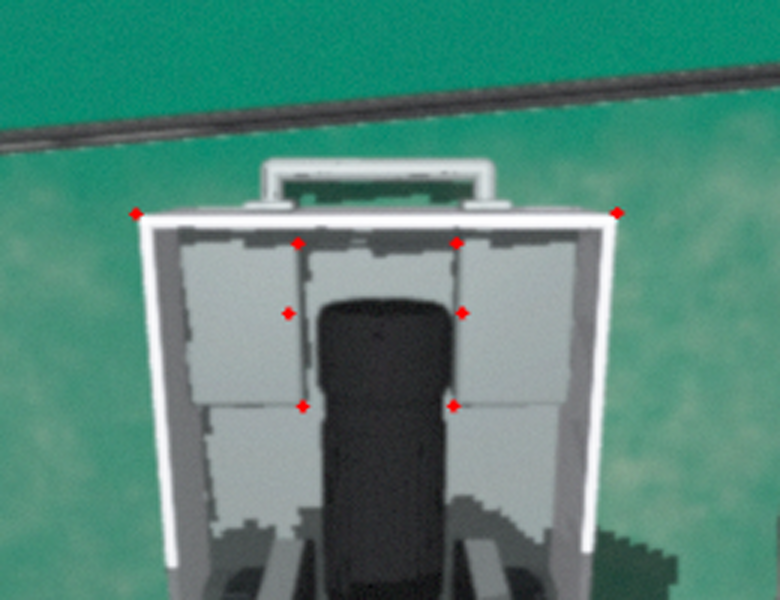

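The projected model points land within 1 mm of the imaged rim and bay edges (302–458 px). The torch is 1.4 mm too far in +x, so I'm correcting that and lowering it.

Emit:
arm_command --pt "-0.4 -1.4 0" --pt "0 0 8" --pt "0 0 10" --pt "0 0 10" --pt "0 0 8" --pt "0 0 6" --pt "0 0 4" --pt "0 0 3" --pt "0 0 2" --pt "0 0 0" --pt "0 0 0" --roll '[0,0,0,0,0,0,0,0,0,0,0]'

```text
t: 8.65
eef_pos: [543.8, 207.4, 11.7]
orientation: [0.0, 0.736, 0.677, 0.0]
contact_force: [-0.1, -0.1, 0.6]
gripper_width: 0.281
finger_force: 41.0
```

Emit:
arm_command --pt "0 0 0" --pt "0 0 0" --pt "0 0 0" --pt "0 0 0" --pt "0 0 0" --pt "0 0 -8" --pt "0 0 -15" --pt "0 0 -30" --pt "0 0 -40" --pt "0 0 -40" --pt "0 0 -40" --pt "0 0 -20" --pt "0 0 0" --roll '[0,0,0,0,0,0,0,0,0,0,0,0,0]' --gripper 0.47

```text
t: 9.95
eef_pos: [545.8, 207.7, 209.4]
orientation: [0.001, 0.736, 0.677, 0.004]
contact_force: [0.0, 0.1, -0.3]
gripper_width: 0.473
finger_force: 0.0
```

```bash
python3 - <<'E'
from h import *
s=status.observe(); print(s['eef_pos'],s['orientation'],s['q'])
f=cam("top"); np.savez("top5.npz",**{k:f[k] for k in("image","z_map","K","R","t")}); w=cloud(f)
m=(abs(w[...,0]-543)<35)&(abs(w[...,1]-200)<75); print("max z in case",np.nanpercentile(w[m][:,2],[50,90,98]))
f=cam("wrist"); cv2.imwrite("pics/w5.png",f["image"]); w=cloud(f); m=(abs(w[...,0]-543)<35)&(abs(w[...,1]-215)<50);print(np.nanpercentile(w[m][:,2],[50,90,99]))
E
```

```text
[545.75521437 207.74977571 209.43461664] [0.00088997 0.73563293 0.67736619 0.00429543] [-0.85624307  0.36523854  0.54629667  1.81272134 -0.22220094  1.01552589
 -0.30526023]
max z in case [549.22449532 573.70253199 579.95535059]
[282.48801691 301.17183859 305.68263743]
```

View pics/w5.png

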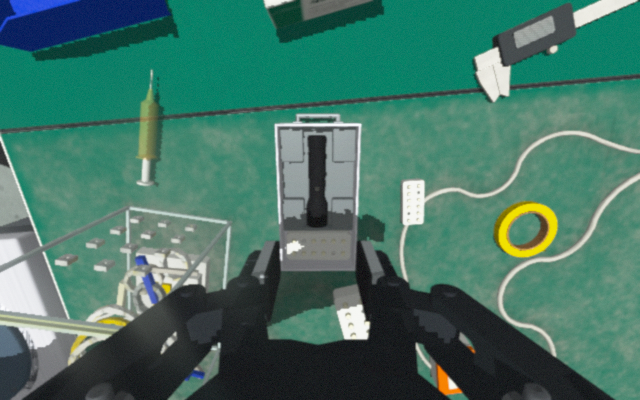

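The view shows the torch lying in its bay at (318,180) and the rack undisturbed at (318,247). I'm checking heights, then going to the lid.

```bash
python3 - <<'E'
from h import *
f=cam("wrist"); w=cloud(f); z=w[...,2]
v,u=np.mgrid[:400,:640]; m=(abs(u-317)<6)&(v>140)&(v<222); print("torch z",np.nanpercentile(z[m],[5,50,95]))
m=(abs(u-317)<30)&(v>235)&(v<260); print("rack z",np.nanpercentile(z[m],[5,50,95]))
r,t,zz,_,_=caserect(f); print(r,zz)
E
```

```text
torch z [27.5303842  29.71413803 32.5531183 ]
rack z [20.23947999 21.72064274 25.19538882]
((543.093994140625, 187.8188934326172), (167.76400756835938, 88.55896759033203), 85.47254180908203) 38.14261284779067
```

Emit:
arm_command --pt "0 0 0" --pt "0 0 0" --pt "0 0 0" --pt "0 0 0" --pt "-15 -4 0" --pt "-30 -8 0" --pt "-32 -8.5 0" --pt "-32 -8.5 0" --pt "-32 -8.5 0" --pt "-32 -8.5 0" --pt "-32 -8.5 0" --pt "-32 -8.5 0" --pt "-32 -8.5 0" --pt "-32 -8.5 0" --pt "-32 -8.5 0" --pt "-32 -8.5 0" --pt "-32 -8.5 0" --pt "-29 -7 0" --pt "0 0 0" --pt "0 0 0" --roll '[-0.1,-0.1,-0.1,-0.1,0,0,0,0,0,0,0,0,0,0,0,0,0,0,0,0]' --gripper 0.65

```text
t: 12.1
eef_pos: [568.4, -233.8, 203.5]
orientation: [-0.001, 0.588, 0.809, -0.001]
contact_force: [0.3, -0.2, -0.4]
gripper_width: 0.65
finger_force: 0.0
```

```bash
python3 - <<'E'
from h import *
s=status.observe(); print(s['eef_pos'],s['orientation'],s['q'])
f=cam("wrist"); cv2.imwrite("pics/w6.png",f["image"]); np.savez("w6.npz",**{k:f[k] for k in("image","z_map","K","R","t")})
w=cloud(f); d=np.hypot(w[...,0]-573,w[...,1]+232)
def rect(lo,hi,h,R):
    m=(d<R)&(w[...,2]>lo)&(w[...,2]<hi); v,u=np.nonzero(m); return len(u),cv2.minAreaRect(ray(f,np.c_[u,v],h)[:,:2].astype(np.float32))
print("plate",rect(9,19,14,112)); print("handle",rect(34,52,42.5,70))
E
```

```text
[ 568.41239419 -233.75993631  203.50918052] [-1.00959059e-03  5.87990176e-01  8.08867276e-01 -5.13947646e-04] [-0.10006636  0.43514912  0.57430591  1.74033559 -0.26691224  1.04714235
  0.88061324]
plate (11621, ((573.7735595703125, -228.7422637939453), (97.19696044921875, 175.50917053222656), 18.243728637695312))
handle (1085, ((573.9080200195312, -228.99375915527344), (13.464749336242676, 89.9420166015625), 18.047061920166016))
```

View pics/w6.png

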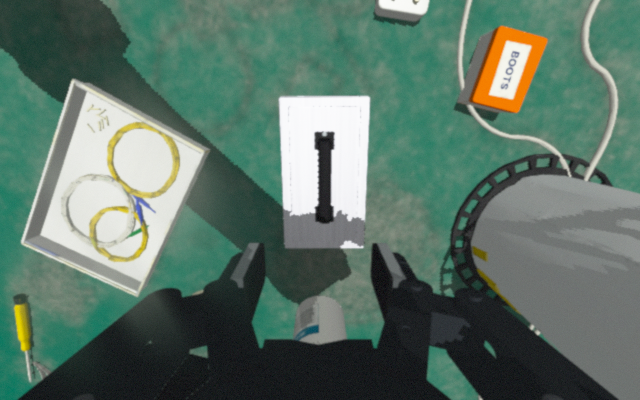

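The lid lies at (324,172) with its handle from (324,135) to (324,220). The handle centre is at (573.9,−229) and the yaw 18.1°. I'm descending on the handle.

Emit:
arm_command --pt "2.9 6.6 10" --pt "0 0 30" --pt "0 0 35" --pt "0 0 35" --pt "0 0 25" --pt "0 0 8.5" --pt "0 0 0" --pt "0 0 0" --roll '[-0.003,0,0,0,0,0,0,0]'

```text
t: 12.95
eef_pos: [576.2, -227.4, 61.9]
orientation: [0.001, 0.585, 0.811, 0.0]
contact_force: [0.1, 0.3, -0.3]
gripper_width: 0.648
finger_force: 0.0
```

```bash
python3 - <<'E'
from h import *
s=status.observe(); print(s['eef_pos'],s['orientation'])
f=cam("wrist"); cv2.imwrite("pics/w7.png",f["image"])
w=cloud(f); d=np.hypot(w[...,0]-573,w[...,1]+230)
for lo,hi,h,R in((9,19,14,112),(34,52,42.5,60)):
    m=(d<R)&(w[...,2]>lo)&(w[...,2]<hi)&(f["image"].max(-1)>(0 if h>20 else 90)); v,u=np.nonzero(m); print(len(u),cv2.minAreaRect(ray(f,np.c_[u,v],h)[:,:2].astype(np.float32)))
E
```

```text
[ 576.15817791 -227.38311415   61.86336602] [7.47511102e-04 5.84702031e-01 8.11247724e-01 3.25463176e-04]
28448 ((573.8801879882812, -228.8233642578125), (96.59130096435547, 175.66807556152344), 18.25225830078125)
3168 ((573.6848754882812, -228.14840698242188), (13.62869644165039, 90.54315948486328), 18.328598022460938)
```

Emit:
arm_command --pt "-0.6 -2.6 4" --pt "0 0 15" --pt "0 0 15" --pt "0 0 7" --pt "0 0 1" --pt "0 0 0" --pt "0 0 0" --pt "0 0 0" --roll '[0.002,0,0,0,0,0,0,0]'

```text
t: 13.8
eef_pos: [573.3, -229.2, 19.4]
orientation: [0.0, 0.586, 0.81, 0.0]
contact_force: [0.6, 0.7, -0.5]
gripper_width: 0.651
finger_force: 0.0
```

Emit:
arm_command --pt "0 0 0" --pt "0 0 0" --pt "0 0 0" --pt "0 0 0" --pt "0 0 0" --pt "0 0 0" --pt "0 0 0" --pt "0 0 0" --pt "0 0 0" --pt "0 0 0" --roll '[0,0,0,0,0,0,0,0,0,0]' --gripper 0.0 --grip_force 60

```text
t: 14.8
eef_pos: [573.2, -229.1, 19.3]
orientation: [0.0, 0.586, 0.81, 0.0]
contact_force: [-1.5, 0.3, 6.2]
gripper_width: 0.149
finger_force: 58.9
```

Emit:
arm_command --pt "0 0 -5" --pt "0 0 -10" --pt "0 0 -20" --pt "0 0 -25" --pt "0 0 -25" --pt "0 0 -25" --pt "0 0 -20" --pt "0 0 -10" --pt "0 0 0" --roll '[0,0,0,0,0,0,0,0,0]'

```text
t: 15.7
eef_pos: [573.5, -229.4, 160.4]
orientation: [0.001, 0.586, 0.81, 0.001]
contact_force: [-0.6, -0.8, -1.7]
gripper_width: 0.151
finger_force: 58.6
```

Emit:
arm_command --pt "10 2.5 0" --pt "20 5 0" --pt "25 6.3 0" --pt "25 6.3 0" --pt "25 6.3 0" --pt "25 6.3 0" --pt "25 6.3 0" --pt "25 6.3 0" --pt "25 6.3 0" --pt "25 6.3 0" --pt "25 6.3 0" --pt "25 6.3 0" --pt "25 6.3 0" --pt "25 6.3 0" --pt "25 6.3 0" --pt "25 6.3 0" --pt "20 5 0" --pt "5 1 0" --pt "0 0 0" --pt "0 0 0" --roll '[0,0,0,0,0,0,0,0,0,0,0,0,0,0,0,0,0,0,0,0]'

```text
t: 17.7
eef_pos: [542.2, 185.9, 158.4]
orientation: [-0.0, 0.586, 0.81, -0.001]
contact_force: [0.1, -0.6, -0.7]
gripper_width: 0.145
finger_force: 58.6
```

Emit:
arm_command --pt "0 0 0" --pt "0 0 0" --pt "0 0 0" --pt "0 0 0" --pt "0 0 0" --pt "0 0 0" --pt "0 0 0" --pt "0 0 0" --roll '[0.06,0.07,0.07,0.07,0.07,0.057,0,0]'

```text
t: 18.5
eef_pos: [542.6, 186.2, 159.0]
orientation: [0.0, 0.734, 0.679, -0.0]
contact_force: [-0.4, -0.7, -1.9]
gripper_width: 0.15
finger_force: 58.6
```

```bash
cat > lid.py <<'E'
from h import *
s=status.observe(); p=s['eef_pos']; q=s['orientation']; print(p,q,s['gripper_width'],s['contact_force'])
print("tool y deg",2*np.degrees(np.arctan2(q[2],q[1]))-90)
for n in ("wrist","top","scene"):
    f=cam(n); w=cloud(f); zl=p[2]-19.3+14
    m=(np.hypot(w[...,0]-p[0],w[...,1]-p[1])<112)&(abs(w[...,2]-zl)<5)&(f["image"].min(-1)>90); v,u=np.nonzero(m)
    if len(u)>100: print(n,len(u),cv2.minAreaRect(ray(f,np.c_[u,v],zl)[:,:2].astype(np.float32)),np.median(w[m][:,2])-zl)
    cv2.imwrite(f"pics/lid_{n}.png",f["image"])
E
python3 lid.py
```

```text
[542.58854771 186.2273805  158.98334569] [ 7.45290879e-05  7.34348944e-01  6.78772133e-01 -1.21647906e-04] 0.1501685157055552 [-0.3828977  -0.65357526 -1.86856286]
tool y deg -4.504463882361463
wrist 31269 ((543.3433837890625, 199.85089111328125), (147.15487670898438, 96.14307403564453), 85.48453521728516) -0.9461411025957602
top 1071 ((537.4637451171875, 139.89427185058594), (92.02268981933594, 97.64202880859375), 85.86283874511719) -0.6980201056898352
scene 417 ((538.2659301757812, 182.78515625), (186.87518310546875, 102.8216552734375), 83.46492767333984) 0.4619751410001527
```

View pics/lid_wrist.png

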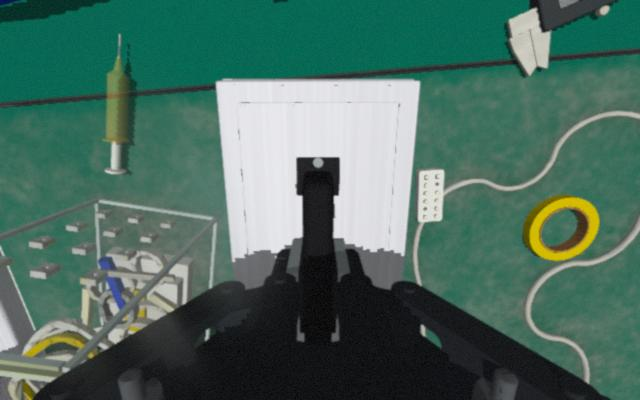

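The held lid is level and aligned with the case: its far edge at row 80 spans columns 218–420, and the case is hidden under it. The lid centre is (542.2,185.8) and the case centre (543.0,187.5), so I'm shifting and lowering.

Emit:
arm_command --pt "1.7 0.7 5" --pt "0 0 15" --pt "0 0 20" --pt "0 0 20" --pt "0 0 16" --pt "0 0 10" --pt "0 0 5" --pt "0 0 0" --pt "0 0 0" --roll '[0,0,0,0,0,0,0,0,0]'

```text
t: 19.55
eef_pos: [543.8, 189.1, 68.4]
orientation: [0.0, 0.734, 0.679, 0.0]
contact_force: [0.0, 0.6, -1.1]
gripper_width: 0.149
finger_force: 58.6
```

```bash
python3 lid.py
```

```text
[543.81314532 189.13540904  68.39549306] [1.65569746e-04 7.34157053e-01 6.78979507e-01 4.73190743e-04] 0.14925030930355554 [ 0.00449172  0.57465975 -1.09768628]
tool y deg -4.472087751019998
wrist 31257 ((544.5550537109375, 202.7917938232422), (147.1165008544922, 96.18070983886719), 85.5241470336914) -0.9111138904476377
top 874 ((538.6406860351562, 141.2840576171875), (88.23982238769531, 97.78917694091797), 85.4534912109375) -0.6133816758217279
scene 383 ((538.9540405273438, 185.5901336669922), (188.29617309570312, 102.700927734375), 85.31819152832031) 0.6409369862626377
```

Emit:
arm_command --pt "-1.1 -0.4 0" --pt "0 0 3" --pt "0 0 3" --pt "0 0 3" --pt "0 0 0" --pt "0 0 0" --roll '[0,0,0,0,0,0]'

```text
t: 20.3
eef_pos: [542.8, 187.9, 58.8]
orientation: [-0.0, 0.734, 0.679, -0.0]
contact_force: [-0.8, -0.9, -1.2]
gripper_width: 0.149
finger_force: 58.6
```

Emit:
arm_command --pt "0 0 1.5" --pt "0 0 1.5" --pt "0 0 0" --pt "0 0 0" --roll '[0,0,0,0]'

```text
t: 20.7
eef_pos: [542.8, 188.0, 55.9]
orientation: [-0.0, 0.734, 0.679, -0.0]
contact_force: [0.4, 0.3, -1.7]
gripper_width: 0.153
finger_force: 58.6
```

No contact force 2.4 mm below rim height, so the skirt is outside the walls. I'm continuing down.

Emit:
arm_command --pt "0 0 1.5" --pt "0 0 1.5" --pt "0 0 1.5" --pt "0 0 1.5" --pt "0 0 1" --pt "0 0 0" --pt "0 0 0" --roll '[0,0,0,0,0,0,0]'

```text
t: 21.4
eef_pos: [542.9, 188.0, 49.0]
orientation: [-0.0, 0.734, 0.679, 0.0]
contact_force: [-0.8, -0.4, -1.4]
gripper_width: 0.15
finger_force: 58.6
```

Emit:
arm_command --pt "0 0 0.5" --pt "0 0 0.5" --pt "0 0 0" --pt "0 0 0" --roll '[0,0,0,0]'

```text
t: 21.8
eef_pos: [542.9, 188.0, 48.2]
orientation: [-0.0, 0.734, 0.679, 0.0]
contact_force: [-0.9, -0.6, 1.4]
gripper_width: 0.145
finger_force: 59.0
```

Contact now shows at the seated height. I'm releasing and backing off.

Emit:
arm_command --pt "0 0 0.3" --pt "0 0 0" --pt "0 0 0" --pt "0 0 0" --pt "0 0 0" --pt "0 0 0" --pt "0 0 -5" --pt "0 0 -15" --pt "0 0 -30" --pt "0 0 -40" --pt "0 0 -40" --pt "0 0 -20" --pt "0 0 0" --pt "0 0 0" --roll '[0,0,0,0,0,0,0,0,0,0,0,0,0,0]' --gripper 0.6

```text
t: 23.2
eef_pos: [542.7, 188.1, 198.4]
orientation: [-0.0, 0.734, 0.679, 0.001]
contact_force: [0.4, -0.0, 0.1]
gripper_width: 0.599
finger_force: 0.0
```

```bash
python3 - <<'E'
from h import *
s=status.observe(); print(s['eef_pos'],s['gripper_width'],s['contact_force'])
f=cam("wrist"); w=cloud(f); cv2.imwrite("pics/end.png",f["image"])
m=(np.hypot(w[...,0]-543,w[...,1]-187.5)<112)&(abs(w[...,2]-43)<6)&(f["image"].min(-1)>90); v,u=np.nonzero(m)
print(len(u),cv2.minAreaRect(ray(f,np.c_[u,v],43)[:,:2].astype(np.float32)),np.percentile(w[m][:,2],[5,50,95]))
P=w[m]; c=np.linalg.lstsq(np.c_[P[:,:2]-[543,187.5],np.ones(len(P))],P[:,2],rcond=None)[0]; print("tilt mrad, z",c[:2]*1000,c[2])
E
```

```text
[542.70317306 188.07212825 198.44528039] 0.5992402299773767 [ 0.3629123  -0.04278774  0.1488879 ]
13650 ((542.5540771484375, 187.39053344726562), (175.1436004638672, 97.0540542602539), 85.56031036376953) [40.38885653 42.04136438 43.43712271]
tilt mrad, z [0.10754506 0.61624444] 41.98305500680838
```

View pics/end.png

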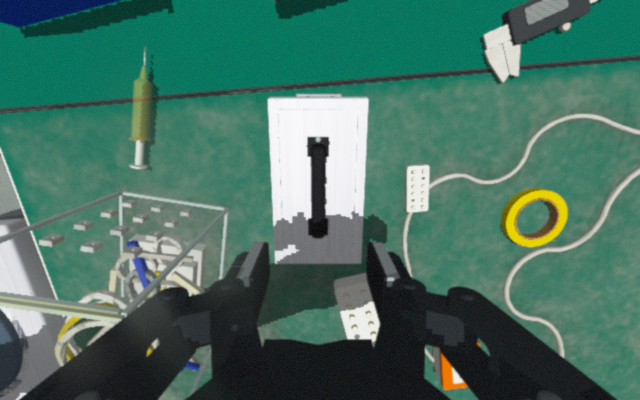

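The lid sits level on the case at (318,180), with a tilt under 1 mrad. Its top reads about 42 mm, against 43 mm expected with the camera's usual −1 mm bias, so it is fully seated.

```bash
python3 -c "
from workcell import ticket; print(ticket.hand_in())"
```

```text
the job is handed in; nothing more can be done
None
```

The torch is lying in its bay below the rim, the lid is seated level on the case with the rack still in its end bay, and the job was handed in at about 23 s of the 69 s allowed; no verdict was returned.

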